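True up a tray corner with an assembly square

TASK

The left side board of the half-built spice tray leans inwards on its pin. Take the assembly square by its handle and press it gently (never more than about 1.5 kg of push) into the inside corner until its two outer faces sit flush on the back board and the side board with no gap, so that the side board stands square; keep it lightly pressed against both for about a second. Then stand the square back on the worktop, clear of the tray, leaving the corner true and the things around undisturbed; push the boards only with the square.

Things in the scene. Friction and masses are not known exactly. Their poses are not given: they have to be found in the camera images.
- handle (a point): centre of the handle of the loose aluminium assembly square (L, 0.25 kg), 62 mm above its foot, z up. The black upright handle reaches from 22 to 88 mm above the foot; it is 24 mm thick along the diagonal that points into the corner (own x = y) and 44 mm wide across it: grasp it across the 24 mm, from above
- square: the same square, same axes, origin on its foot below the handle. Two legs 12 mm thick, 34 mm high form the L: outer faces at +45 mm along own x and at +45 mm along own y, each running from -45 to +41 mm along the other axis (the very corner is notched). A low brace joins the leg ends through the middle, under the handle
- corner (a point): nominal inside corner of the tray (fixed to the worktop), on top of its 6 mm plywood bottom. Own x points to the back board, own y to the side board; the inside of the tray lies towards -x and -y, its bottom reaching 160 mm that way. z is up
- back: back board, 14 mm thick, 150 mm long, top 51 mm above the worktop, axes as the corner; origin at the nominal corner on the worktop. Its inner face is square to own x, within 7 mm of own x = 0 (set by eye and stuck fast: its exact place is not in this pose and must be felt), and runs 150 mm to -y. It does not yield
- side: left side board, size and axes alike, origin at the nominal corner. When square its face lies within 7 mm of own y = 0 (pin set by eye: not in this pose, must be felt) and runs 140 mm to -x. It swings on an upright pin at the corner with slight friction (2.2 N when pushed 90 mm from the pin) and stays where left; pushed near the pin it does not yield
- side_board (a joint): angle of the side board on its pin, rad: 0 is square to the back board, positive leans inwards over the tray, negative outwards; range -0.2 to 0.2
- mug: cream mug 63 x 88 x 50 mm, bystander; origin under its centre
- jar: small spice jar 44 mm across, 96 mm high, bystander; origin under its centre
- tin: food tin 57 mm across, 72 mm high, bystander; origin under its centre

How it is judged:
On the way:
1. the square is pressed flush on both boards and the side board stands square (contact force between square and back above 2 N and contact force between square and side above 3 N and angle between the x axis of square and the x axis of back, either way round below 0.03 rad and angle between square's own z axis and vertical below 0.06 rad and value of joint side_board between -0.025 and 0.025 rad), for 0.5 s.
At the end, for the whole second after the job is handed in: The side board stands within 0.025 rad of square; the square has been let go and stands upright and still on the worktop, not on the tray (its handle more than 130 mm from the tray's corner), touching neither board (value of joint side_board between -0.025 and 0.025 rad and horizontal distance between handle and corner above 0.13 m and contact force between square and back below 0.1 N and contact force between square and side below 0.1 N and angle between square's own z axis and vertical below 0.05 rad and height (world z) of square between -0.004 and 0.004 m and linear speed of square below 0.02 m/s).
It fails at once if the square is pressed on a board with more than 18 N (contact force between square and back above 18 N or contact force between square and side above 18 N).
It fails at once if the hand itself pushes a board (contact force between any of the arm, the fingers and back above 1 N or contact force between any of the arm, the fingers and side above 1 N).
It fails at once if a bystander is disturbed (distance of any of mug, jar, tin from where it was at the start of the episode above 0.02 m).
It also fails if it takes over 72 s, if anything falls off the work surface, if the arm or the gripper's body presses on something with over 40 N, if the wrist force passes 120 N, or if a joint passes its speed limit or range.

ROBOT

A 7-joint arm with a two-finger parallel gripper is mounted at the origin on a cart in front of the work surface, level with it; the furniture and walls round the work are solid. World frame = base frame: x ahead of the robot, y to its left, z up, the work surface at z = 0. Lengths are in m, angles in rad, forces in N, time in s.
With the tool pointing down it reaches from about 0.4 to 0.85 m from the base axis. Payload 6.9 kg.
Tool frame: the origin (TCP) lies at the very end of the fingers, on their centre line; the grasp point (between the pads) lies 19 mm behind it (bot.grip_point_offset is the distance from the TCP to the grasp point, in m); z points along the fingers, y is the line along which they close (so a half turn about z gives the same grasp; the last joint's range is limited). The gripper opens to 85 mm and grips with 20 to 120 N. Pads are 22 mm wide; open, the fingers measure 114 mm over their backs; the gripper's body (76 mm by 85 mm) begins 54 mm behind the grasp point. The pads swing forward as they close: fully open they stand 13 mm farther back than shut.
Start: joints at [1.355, 0.507, -0.238, 1.5, 0.126, 1.149, -0.155], TCP at [0.198, -0.593, 0.231] pointing down, gripper open.
Joint ranges: [-3.08, 3.08], [-0.24, 2.05], [-1.43, 1.35], [0, 2.5], [-1.52, 4.66], [0.17, 1.96], [-2.89, 2.89]. Speed limits (rad/s): [2.39, 2.39, 3.14, 3.14, 3.14, 3.14, 3.14].

INTERFACE

Orientations are given as a rotation vector (axis times angle).
In Python, from station import bot gives the robot as it stands.
- The arm moves only by the tool send_rows, never from a script. Its argument "steps" is a list of rows, each a list of 3 entries, a list of its own where there are three numbers: the turn, a rotation vector about the tool's x, y, z in degrees, then the shift along the tool's x, y, z in m, then the closure in counts, from 0 (fully open) to 255 (shut). A call has exactly 8 rows; each row is the pose to reach, as a shift and turn from the pose commanded when the call began, along the tool's axes at that moment; what a row does not reach only later rows make up. A row lasts 1/10 s, in which the tool goes at most 50 mm and 8.59 degrees, less where a joint would pass 70% of its speed; a pose out of reach is approached as far as the arm can. A call with a gripper value outside its range is refused whole. The fingers move at their own pace and stop on an object; "force" is the grip in N (left out, the last holds). Time passes only in rows, so rows that repeat a pose let the fingers close, or fill a call up. It gives the time, the measured TCP pose, the force, the opening and the grip force at its end, in the units of the state.
- bot.state(): the state, without advancing time (a new reading comes with each control period).
- bot.snapshot(name): name is "scene" or "top" or "wrist"; returns the picture (384x512x3 uint8, blue, green, red); there is no depth.
- bot.camera_info(name): a dict with "fx", "fy", "cx", "cy" (pixels), "extrinsics" (4x4, takes a point from world to camera coordinates). Camera axes: x right, y down, z forward; pixel columns grow to the right and rows downward; lengths in m; the calibration is good to about 2 mm. A picture is of the moment at which its call begins: read the wrist's pose just before it. camera_info takes no time and is no camera call; for the wrist camera it gives the pose at the moment of the call.
- bot.job_done(): hands the job in; it is judged then, once.
Trained networks look in the newest picture that a camera, given by its name, has taken for a name from the list of things; names that differ only in an ending like _2 or _b are one class to them, and where a whole thing is asked for, a point or a joint stands for the part that bears it (a point fixed in the world has none). Each returns a list of dicts, best first, with "score" (0 to 1); they miss things now and then, are a little off and sometimes report something else, mostly with a low value. They report only what shows in the picture. A call takes as long as a camera call.
- bot.spot_in(camera, name): "box" ([centre column, centre row, width, height] in pixels, round what is visible of it).
- bot.masks_of(camera, name): "pixels" (384x512 bool, what is visible of it) and "box" ([centre column, centre row, width, height] in pixels, round what is visible of it).
The state is a dict: "time_s": time; "joint_pos": joint angles; "joint_velocities": joint speeds; "tau": joint torques, N m; "eef_pos": TCP position; "orientation": TCP orientation; "contact_force": force on the tool from outside, world axes, zero at the start; "ft_torque": the same for the moment, N m; "opening": finger opening in m; "finger_force": force on a finger pad.
Only numpy, scipy, OpenCV 4.12 (cv2) and the standard library are available. Lean on these libraries where they do the work, as an engineer would, in place of code of your own. Each camera call takes 0.05 s, during which the arm holds its last target. There are 200 camera calls.

## Working session

There is one attempt and no reset: what is moved stays moved. The work goes in short steps, Python scripts to look and compute and a tool call to move; the robot and the scene stay as the last step left them, time stands still between calls to the robot, and variables do not carry over. Pictures are saved under pics/ and viewed, at most 10 in all, crops included, and the job is handed in when it is done.

Besides the shell and the picture viewer there is one more tool, called as name(argument=value, ...), one argument or row to a line, values as JSON. send_rows: Moves the arm, as the interface text tells. Its arguments: {"type":"object","properties":{"steps":{"type":"array"},"force":{"type":"number"}},"required":["steps"]}

```bash
mkdir -p pics; python3 - <<'E'
from station import bot
import cv2,numpy as np
s=bot.state(); print({k:np.round(v,3) for k,v in s.items()})
a=bot.snapshot("scene"); b=bot.snapshot("top")
cv2.imwrite("pics/a.png",a);cv2.imwrite("pics/b.png",b)
for c in("top","scene"):
  i=bot.camera_info(c); print(c,i["fx"],i["cx"],i["cy"],np.round(i["extrinsics"],4).tolist())
  for n in("square","handle","back","side","mug","jar","tin"):
    print(n,[(np.round(d["box"],0).tolist(),round(d["score"],2)) for d in bot.spot_in(c,n)[:2]])
E
```

```text
{'time_s': np.float64(0.0), 'joint_pos': array([ 1.355,  0.508, -0.238,  1.501,  0.126,  1.149, -0.155]), 'joint_velocities': array([ 0.   ,  0.001,  0.   ,  0.002,  0.001, -0.002,  0.001]), 'tau': array([ 0.0000e+00, -6.2060e+01, -2.1860e+00, -2.4966e+01,  1.3000e-02,
        1.2000e-02, -0.0000e+00]), 'eef_pos': array([ 0.197, -0.592,  0.23 ]), 'orientation': array([-3.099, -0.503,  0.   ]), 'contact_force': array([-0.16 ,  0.395,  0.264]), 'ft_torque': array([-0.014, -0.071,  0.044]), 'finger_force': np.float64(0.0), 'opening': np.float64(0.085)}
top 495.790219417611 255.2585022276378 189.8845398967401 [[0.0169, -0.9998, -0.0062, 0.188], [-0.9955, -0.0163, -0.0938, 0.6347], [0.0937, 0.0078, -0.9956, 1.1244], [0.0, 0.0, 0.0, 1.0]]
square [([340.0, 244.0, 42.0, 46.0], 0.76)]
handle [([341.0, 242.0, 38.0, 45.0], 0.69)]
back [([247.0, 193.0, 64.0, 12.0], 0.89), ([162.0, 266.0, 34.0, 25.0], 0.58)]
side [([214.0, 216.0, 15.0, 72.0], 0.93)]
mug [([339.0, 138.0, 31.0, 30.0], 0.62)]
jar [([303.0, 134.0, 18.0, 24.0], 0.81)]
tin [([164.0, 265.0, 32.0, 27.0], 0.58)]
scene 393.55871747656914 258.58859578475 191.89827627553856 [[0.614, -0.7893, -0.0022, -0.2353], [-0.526, -0.407, -0.7468, 0.4478], [0.5885, 0.4597, -0.6651, 0.5213], [0.0, 0.0, 0.0, 1.0]]
square [([305.0, 271.0, 56.0, 44.0], 0.93)]
handle []
back [([251.0, 196.0, 46.0, 42.0], 0.57)]
side [([207.0, 195.0, 39.0, 57.0], 0.96)]
mug [([352.0, 203.0, 37.0, 32.0], 0.95)]
jar [([324.0, 181.0, 23.0, 35.0], 0.73), ([304.0, 269.0, 50.0, 46.0], 0.73)]
tin [([144.0, 198.0, 31.0, 38.0], 0.96)]
```

```bash
python3 - <<'E'
import cv2
b=cv2.imread("pics/b.png")
cv2.imwrite("pics/b2.png",cv2.resize(b[110:310,140:400],None,fx=3,fy=3,interpolation=cv2.INTER_CUBIC)[:600])
E
```

```text
(no output)
```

View pics/b2.png

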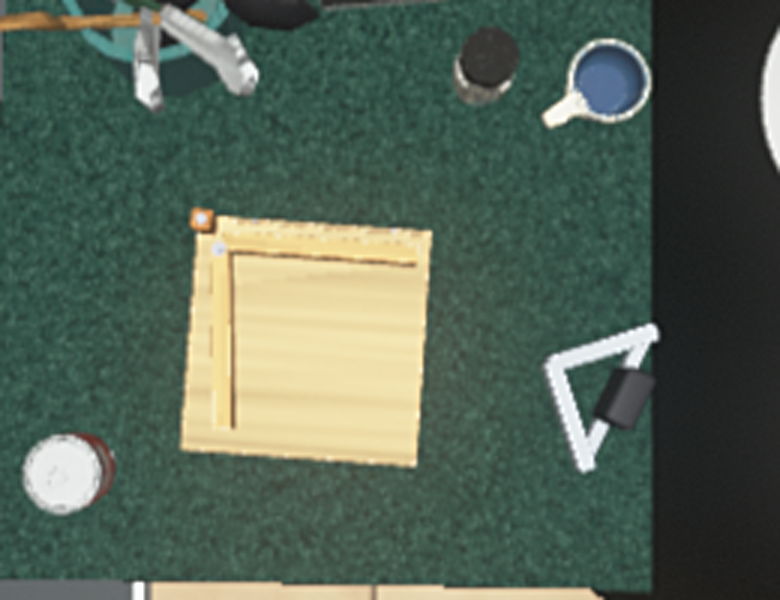

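View pics/a.png

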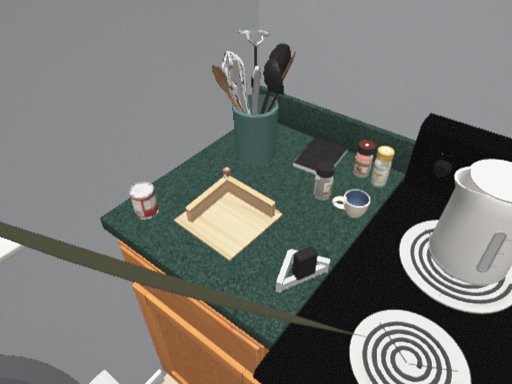

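```bash
cat > h.py <<'E'
import numpy as np, cv2
from scipy.spatial.transform import Rotation as R
from station import bot
def px2w(cam,uv,z,info=None):
    i=info or bot.camera_info(cam);E=np.array(i["extrinsics"]);uv=np.atleast_2d(uv).astype(float)
    d=np.c_[(uv[:,0]-i["cx"])/i["fx"],(uv[:,1]-i["cy"])/i["fy"],np.ones(len(uv))]@E[:3,:3]
    c=-E[:3,:3].T@E[:3,3]; return c+d*((z-c[2])/d[:,2])[:,None]
def move(p,yaw_y):
    """turn(deg), shift in tool axes to go to TCP p, pointing down, finger line at yaw_y deg (mod 180)"""
    s=bot.state();Rc=R.from_rotvec(s["orientation"]);best=None
    for a in(yaw_y,yaw_y+180):
        t=np.radians(a);y=np.array([np.cos(t),np.sin(t),0]);z=np.array([0,0,-1.]);x=np.cross(y,z)
        v=(Rc.inv()*R.from_matrix(np.c_[x,y,z])).as_rotvec(degrees=True)
        if best is None or np.linalg.norm(v)<np.linalg.norm(best):best=v
    print("pos",np.round(s["eef_pos"],4),"turn",np.round(best,2),"shift",np.round(Rc.inv().apply(np.array(p)-s["eef_pos"]),4))
E
python3 - <<'E'
from h import *
def c(q): return np.array(q)/3+[140,110]
def ang(a,b):
    d=b-a; return round(float(np.degrees(np.arctan2(d[1],d[0]))),1)
q=px2w("top",c([[552,362],[655,330],[587,465]]),.034); print("sq apex,end -y,end -x",q.round(3).tolist(), ang(q[2],q[0]),ang(q[1],q[0])-90)
q=px2w("top",c([[625,398]]),.088); print("handle top",q.round(3))
q=px2w("top",c([[216,218],[432,232]]),.051); print("back outer",q.round(3).tolist(),ang(q[1],q[0])-90)
q=px2w("top",c([[230,253],[416,264]]),.051); print("back inner",q.round(3).tolist(),ang(q[1],q[0])-90)
q=px2w("top",c([[231,253],[235,428]]),.051); print("side inner",q.round(3).tolist(),ang(q[1],q[0]))
q=px2w("top",c([[182,450],[415,466],[431,232]]),.006); print("bottom",q.round(3).tolist(),ang(q[1],q[0])-90,ang(q[1],q[2]))
print("mug/jar/tin",px2w("top",c([[610,82],[490,55],[62,474]]),.07).round(3).tolist())
E
```

```text
sq apex,end -y,end -x [[0.539, 0.039, 0.034], [0.565, -0.04, 0.034], [0.462, 0.012, 0.034]] 19.1 18.099999999999994
handle top [[ 0.513 -0.008  0.088]]
back outer [[0.645, 0.298, 0.051], [0.637, 0.133, 0.051]] -2.799999999999997
back inner [[0.618, 0.286, 0.051], [0.612, 0.145, 0.051]] -2.5
side inner [[0.618, 0.286, 0.051], [0.486, 0.279, 0.051]] 2.7
bottom [[0.466, 0.324, 0.006], [0.457, 0.142, 0.006], [0.641, 0.131, 0.006]] -2.9000000000000057 -3.2
mug/jar/tin [[0.751, 0.0, 0.07], [0.77, 0.091, 0.07], [0.45, 0.405, 0.07]]
```

View pics/b.png

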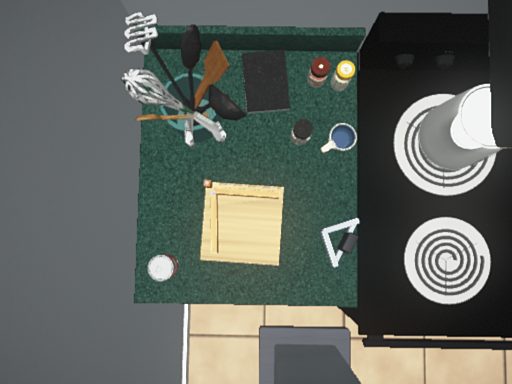

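```bash
python3 - <<'E'
from h import *
move([0.47,-0.012,0.25],63.5)
E
```

```text
pos [ 0.1976 -0.5929  0.2313] turn [ 0.    0.   44.94] shift [ 0.4421 -0.465  -0.0187]
```

send_rows(
  steps=[
    [[0,0,6],[0.032,-0.033,-0.019],0],
    [[0,0,12],[0.064,-0.066,-0.019],0],
    [[0,0,18],[0.096,-0.1,-0.019],0],
    [[0,0,24],[0.128,-0.134,-0.019],0],
    [[0,0,30],[0.16,-0.168,-0.019],0],
    [[0,0,36],[0.192,-0.202,-0.019],0],
    [[0,0,42],[0.224,-0.236,-0.019],0],
    [[0,0,44.9],[0.256,-0.27,-0.019],0],
  ],
)

```text
time_s: 1.6
eef_pos: [0.3557, -0.2541, 0.2506]
orientation: [3.056, -0.725, 0.001]
contact_force: [1.3, 0.5, 0.4]
opening: 0.0855
finger_force: 0.0
```

```bash
python3 - <<'E'
from h import *
move([0.47,-0.012,0.25],63.5)
E
```

```text
pos [ 0.3557 -0.2541  0.2506] turn [ 0.01 -0.06 -0.2 ] shift [-0.0066 -0.2676  0.0006]
```

send_rows(
  steps=[
    [[0,0,0],[-0.001,-0.045,0],0],
    [[0,0,0],[-0.002,-0.09,0],0],
    [[0,0,0],[-0.004,-0.135,0],0],
    [[0,0,0],[-0.005,-0.18,0],0],
    [[0,0,0],[-0.006,-0.225,0],0],
    [[0,0,0],[-0.0066,-0.2676,0],0],
    [[0,0,0],[-0.0066,-0.2676,0],0],
    [[0,0,0],[-0.0066,-0.2676,0],0],
  ],
)

```text
time_s: 2.4
eef_pos: [0.4685, -0.0126, 0.2502]
orientation: [3.059, -0.715, -0.0]
contact_force: [0.5, -0.7, -0.3]
opening: 0.0854
finger_force: 0.0
```

```bash
python3 - <<'E'
from h import *
i=bot.camera_info("wrist");w=bot.snapshot("wrist");np.save("wi.npy",i,allow_pickle=True)
m=bot.masks_of("wrist","square");print([(d["score"],np.round(d["box"])) for d in m])
m=bot.masks_of("wrist","handle");print([(d["score"],np.round(d["box"])) for d in m])
cv2.imwrite("pics/w1.png",w)
s=bot.state();print(s["eef_pos"],s["orientation"],np.round(i["extrinsics"],3).tolist(),i["fx"],i["cx"],i["cy"])
E
```

```text
[(0.69, array([219., 127.,  52., 101.]))]
[(0.91, array([221., 129.,  56.,  97.]))]
[ 0.46796179 -0.01479899  0.25025049] [ 3.05664171e+00 -7.22247799e-01 -3.75721491e-04] [[-0.444, -0.896, -0.001, 0.197], [-0.853, 0.422, 0.307, 0.358], [-0.275, 0.137, -0.952, 0.529], [0.0, 0.0, 0.0, 1.0]] 276.01019406082673 254.84674243175047 190.47940190582364
```

View pics/w1.png

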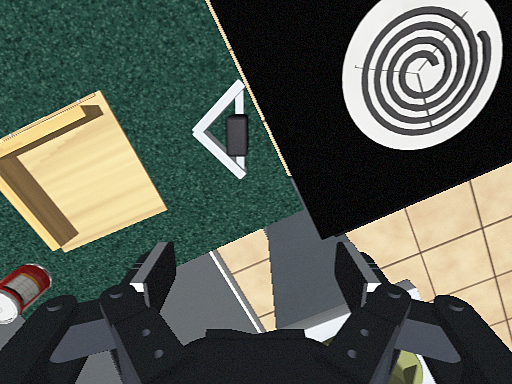

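```bash
python3 - <<'E'
from h import *
i=np.load("wi.npy",allow_pickle=True).item();w=cv2.imread("pics/w1.png")
q=px2w("",[[193,130],[241,84],[243,176]],.034,i);print(q.round(4).tolist())
d=q[1]-q[2];print("yaw diag",np.degrees(np.arctan2(d[1],d[0]))+90, "mid",(q[1]+q[2])/2)
print("handle top px",px2w("",[[238,134]],.088,i))
cv2.imwrite("pics/w1c.png",cv2.resize(w[70:190,180:300],None,fx=5,fy=5,interpolation=cv2.INTER_CUBIC))
E
```

```text
[[0.542, 0.0397, 0.034], [0.5637, -0.0404, 0.034], [0.4595, 0.0101, 0.034]]
yaw diag 64.10616868522742 mid [ 0.51160619 -0.01513805  0.034     ]
handle top px [[ 0.51593167 -0.0150995   0.088     ]]
```

View pics/w1c.png

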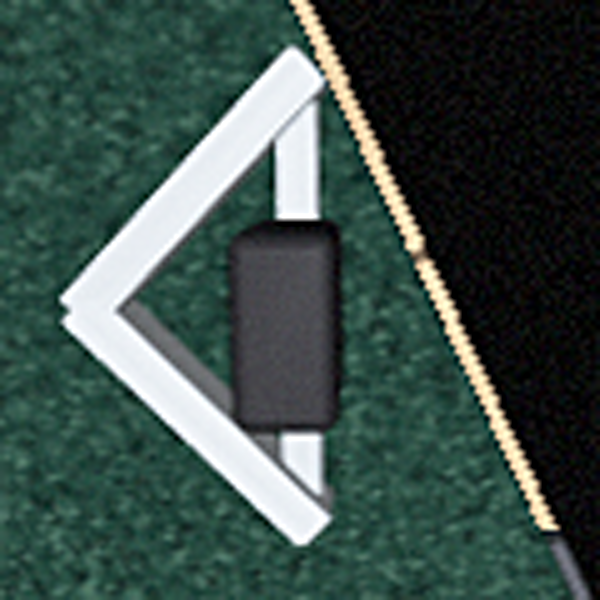

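```bash
python3 - <<'E'
from h import *
i=np.load("wi.npy",allow_pickle=True).item()
q=px2w("",[[239,79],[239.6,179.4],[192.4,131.4]],.034,i);d=q[1]-q[0];m=(q[0]+q[1])/2
print(np.linalg.norm(d),np.degrees(np.arctan2(d[1],d[0]))-90,m,np.degrees(np.arctan2(*(q[2]-m)[1::-1])))
print(px2w("",[[237,136]],.088,i))
move([m[0],m[1],.053],64)
E
```

```text
0.126152101152472 63.01397541018858 [ 0.51356529 -0.01220638  0.034     ] 62.99759416626406
[[ 0.51450257 -0.01312615  0.088     ]]
pos [ 0.468  -0.0148  0.2503] turn [ 0.05  0.   -0.59] shift [ 0.0396 -0.0229  0.1972]
```

```bash
python3 - <<'E'
from h import *
for k in range(4):
  bot.snapshot("wrist"); move([.514,-.0125,.053],63.2)
E
```

```text
pos [ 0.468  -0.0148  0.2503] turn [ 0.04 -0.    0.19] shift [ 0.0401 -0.0228  0.1973]
pos [ 0.4681 -0.0147  0.2504] turn [ 0.03 -0.01  0.2 ] shift [ 0.04   -0.0226  0.1974]
pos [ 0.4682 -0.0145  0.2504] turn [ 0.02 -0.01  0.21] shift [ 0.0401 -0.0224  0.1974]
pos [ 0.4682 -0.0143  0.2504] turn [ 0.01 -0.01  0.23] shift [ 0.0401 -0.0221  0.1974]
```

send_rows(
  steps=[
    [[0,0,0],[0.02,-0.011,0.04],0],
    [[0,0,0],[0.04,-0.022,0.08],0],
    [[0,0,0],[0.04,-0.022,0.11],0],
    [[0,0,0],[0.04,-0.022,0.11],0],
    [[0,0,0],[0.04,-0.022,0.11],0],
    [[0,0,0],[0.04,-0.022,0.11],0],
    [[0,0,0],[0.04,-0.022,0.11],0],
    [[0,0,0],[0.04,-0.022,0.11],0],
  ],
)

```text
time_s: 3.55
eef_pos: [0.5146, -0.0115, 0.1417]
orientation: [-3.058, 0.719, -0.004]
contact_force: [-0.2, -0.7, -0.9]
opening: 0.0855
finger_force: 0.0
```

```bash
python3 - <<'E'
from h import *
move([.514,-.0125,.053],63.2)
E
```

```text
pos [ 0.5146 -0.0115  0.1417] turn [-0.05 -0.13  0.32] shift [-0.0003  0.0012  0.0887]
```

send_rows(
  steps=[
    [[0,0,0],[0,0.001,0.03],0],
    [[0,0,0],[0,0.001,0.06],0],
    [[0,0,0],[0,0.001,0.08],0],
    [[0,0,0],[0,0.001,0.087],0],
    [[0,0,0],[0,0.001,0.087],0],
    [[0,0,0],[0,0.001,0.087],0],
    [[0,0,0],[0,0.001,0.087],60],
    [[0,0,0],[0,0.001,0.087],100],
  ],
  force=40,
)

```text
time_s: 4.35
eef_pos: [0.5143, -0.0124, 0.0542]
orientation: [-3.058, 0.719, -0.003]
contact_force: [-0.1, 0.9, -0.4]
opening: 0.059
finger_force: 0.0
```

send_rows(
  steps=[
    [[0,0,0],[0,0,0],140],
    [[0,0,0],[0,0,0],180],
    [[0,0,0],[0,0,0],220],
    [[0,0,0],[0,0,0],255],
    [[0,0,0],[0,0,0],255],
    [[0,0,0],[0,0,0],255],
    [[0,0,0],[0,0,0],255],
    [[0,0,0],[0,0,0],255],
  ],
  force=40,
)

```text
time_s: 5.15
eef_pos: [0.5139, -0.0122, 0.0537]
orientation: [-3.058, 0.719, -0.001]
contact_force: [-0.8, 0.9, 5.8]
opening: 0.0236
finger_force: 39.9
```

```bash
python3 - <<'E'
from h import *
s=bot.state();print({k:np.round(s[k],3) for k in("eef_pos","contact_force","ft_torque","opening","finger_force")})
move([.514,-.0125,.153],63.2)
E
```

```text
{'eef_pos': array([ 0.514, -0.012,  0.054]), 'contact_force': array([-0.795,  0.936,  5.763]), 'ft_torque': array([0.146, 0.14 , 0.025]), 'opening': np.float64(0.024), 'finger_force': np.float64(39.871)}
pos [ 0.5139 -0.0122  0.0537] turn [-0.02 -0.03  0.35] shift [ 0.0003  0.0002 -0.0993]
```

```bash
python3 - <<'E'
from h import *
move([.50,.18,.153],42.1)
E
```

```text
pos [ 0.5139 -0.0122  0.0537] turn [-0.03 -0.03 21.45] shift [-0.098  -0.1659 -0.0993]
```

send_rows(
  steps=[
    [[0,0,0],[0,0,-0.02],255],
    [[0,0,0],[0,0,-0.05],255],
    [[0,0,0],[0,0,-0.08],255],
    [[0,0,0],[0,0,-0.1],255],
    [[0,0,0],[0,0,-0.1],255],
    [[0,0,0],[0,0,-0.1],255],
    [[0,0,0],[0,0,-0.1],255],
    [[0,0,0],[0,0,-0.1],255],
  ],
)

```text
time_s: 5.95
eef_pos: [0.5128, -0.0124, 0.1519]
orientation: [3.058, -0.719, -0.004]
contact_force: [-0.4, 0.7, -2.4]
opening: 0.0235
finger_force: 40.0
```

```bash
python3 - <<'E'
from h import *
s=bot.state();print({k:np.round(s[k],3) for k in("contact_force","ft_torque","opening","finger_force")})
move([.50,.18,.153],42.1)
E
```

```text
{'contact_force': array([-0.376,  0.741, -2.409]), 'ft_torque': array([-0.024,  0.042,  0.021]), 'opening': np.float64(0.024), 'finger_force': np.float64(39.978)}
pos [ 0.5128 -0.0124  0.1519] turn [ 0.08  0.13 21.44] shift [-0.0972 -0.1665 -0.001 ]
```

send_rows(
  steps=[
    [[0,0,4],[-0.02,-0.034,0],255],
    [[0,0,8],[-0.04,-0.068,0],255],
    [[0,0,12],[-0.06,-0.102,0],255],
    [[0,0,16],[-0.08,-0.136,0],255],
    [[0,0,20],[-0.097,-0.1665,0],255],
    [[0,0,21.4],[-0.097,-0.1665,0],255],
    [[0,0,21.4],[-0.097,-0.1665,0],255],
    [[0,0,21.4],[-0.097,-0.1665,0],255],
  ],
)

```text
time_s: 6.75
eef_pos: [0.5007, 0.1791, 0.1525]
orientation: [2.87, -1.274, -0.001]
contact_force: [0.1, 0.2, -1.8]
opening: 0.0233
finger_force: 40.3
```

```bash
python3 - <<'E'
from h import *
i=bot.camera_info("wrist");w=bot.snapshot("wrist");np.save("wi2.npy",i,allow_pickle=True)
cv2.imwrite("pics/w2.png",cv2.resize(w,(800,600),interpolation=cv2.INTER_CUBIC));cv2.imwrite("pics/w2o.png",w)
move([.5445,.2207,.153],42.1)
E
```

```text
pos [0.5008 0.1787 0.1527] turn [ 0.09 -0.01 -0.02] shift [-0.0019 -0.0605 -0.0004]
```

View pics/w2.png

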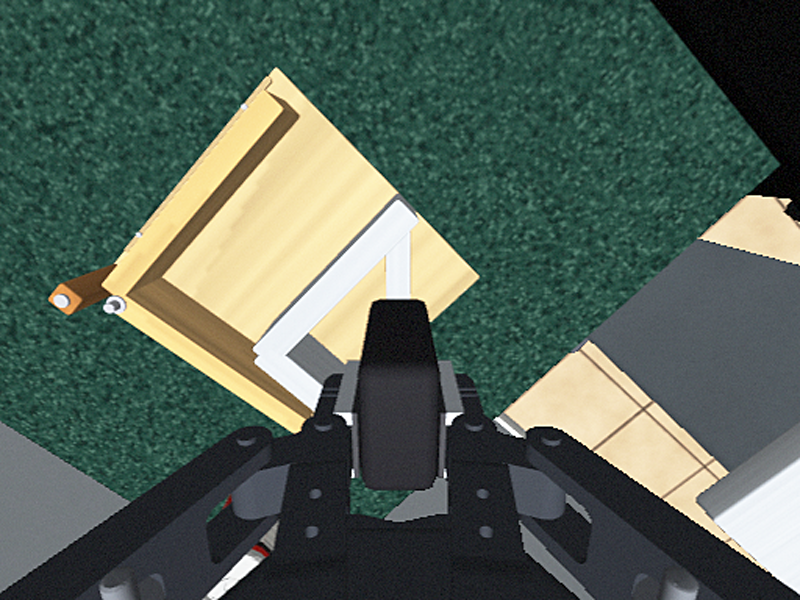

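```bash
python3 - <<'E'
from h import *
i=np.load("wi2.npy",allow_pickle=True).item();w=cv2.imread("pics/w2o.png")
g=cv2.cvtColor(w,cv2.COLOR_BGR2GRAY)
L=cv2.createLineSegmentDetector(2).detect(g)[0][:,0]
for l in L:
    if np.hypot(*(l[2:]-l[:2]))<30 or min(l[1],l[3])<35 or max(l[1],l[3])>285 or max(l[0],l[2])>320: continue
    o=[]
    for z in(.006,.051,.132):
        q=px2w("",l.reshape(2,2),z,i);d=q[1]-q[0];o.append((round(float((np.degrees(np.arctan2(d[1],d[0]))+45)%90-45),2),round(float(np.hypot(*d[:2])),3)))
    q=px2w("",l.reshape(2,2),.051,i)
    print((l*800/512).round(0).tolist(),o,q[:,:2].round(4).tolist())
E
```

```text
[374.0, 299.0, 421.0, 298.0] [(42.14, 0.033), (42.14, 0.028), (42.14, 0.019)] [[0.5097, 0.1902], [0.489, 0.1714]]
[351.0, 409.0, 370.0, 302.0] [(31.3, 0.089), (31.3, 0.075), (31.3, 0.05)] [[0.4711, 0.2574], [0.5101, 0.1933]]
[192.0, 365.0, 294.0, 434.0] [(2.1, 0.093), (2.1, 0.079), (2.1, 0.053)] [[0.5654, 0.2997], [0.4868, 0.2969]]
[114.0, 312.0, 192.0, 365.0] [(2.25, 0.065), (2.25, 0.055), (2.25, 0.037)] [[0.6204, 0.3018], [0.5658, 0.2996]]
[478.0, 274.0, 429.0, 225.0] [(-3.05, 0.048), (-3.05, 0.041), (-3.05, 0.027)] [[0.4745, 0.1383], [0.5153, 0.1361]]
[368.0, 162.0, 333.0, 126.0] [(-3.46, 0.03), (-3.46, 0.025), (-3.46, 0.017)] [[0.5635, 0.1337], [0.5889, 0.1321]]
[241.0, 105.0, 178.0, 183.0] [(-2.72, 0.066), (-2.72, 0.056), (-2.72, 0.037)] [[0.631, 0.1564], [0.6336, 0.2123]]
[431.0, 320.0, 478.0, 277.0] [(-2.96, 0.045), (-2.96, 0.038), (-2.96, 0.026)] [[0.4749, 0.1772], [0.4729, 0.1391]]
[125.0, 293.0, 283.0, 108.0] [(-3.09, 0.17), (-3.09, 0.144), (-3.09, 0.096)] [[0.6216, 0.2867], [0.6138, 0.1429]]
[299.0, 117.0, 161.0, 276.0] [(-3.05, 0.145), (-3.05, 0.122), (-3.05, 0.082)] [[0.
[... 348 characters left out ...]
], [0.5464, 0.2611]]
[303.0, 417.0, 125.0, 295.0] [(2.14, 0.155), (2.14, 0.131), (2.14, 0.088)] [[0.4902, 0.2829], [0.6213, 0.2878]]
[255.0, 337.0, 395.0, 192.0] [(-2.7, 0.145), (-2.7, 0.122), (-2.7, 0.082)] [[0.5474, 0.258], [0.5416, 0.1357]]
[430.0, 327.0, 445.0, 409.0] [(-37.1, 0.069), (-37.1, 0.059), (-37.1, 0.039)] [[0.4721, 0.181], [0.4254, 0.2164]]
[408.0, 292.0, 409.0, 231.0] [(42.16, 0.043), (42.16, 0.036), (42.16, 0.024)] [[0.4973, 0.1735], [0.5215, 0.1468]]
[308.0, 330.0, 368.0, 270.0] [(-2.98, 0.063), (-2.98, 0.053), (-2.98, 0.035)] [[0.5265, 0.2322], [0.5238, 0.1795]]
[430.0, 305.0, 467.0, 270.0] [(-2.45, 0.036), (-2.45, 0.03), (-2.45, 0.02)] [[0.4822, 0.1707], [0.4809, 0.1404]]
```

```bash
python3 - <<'E'
from h import *
move([.553,.226,.0615],41.8)
E
```

```text
pos [0.5008 0.1787 0.1527] turn [ 0.09 -0.01  0.28] shift [-0.0001 -0.0705  0.0911]
```

send_rows(
  steps=[
    [[0,0,0.3],[0,-0.035,0],255],
    [[0,0,0.3],[0,-0.0705,0],255],
    [[0,0,0.3],[0,-0.0705,0.02],255],
    [[0,0,0.3],[0,-0.0705,0.04],255],
    [[0,0,0.3],[0,-0.0705,0.06],255],
    [[0,0,0.3],[0,-0.0705,0.08],255],
    [[0,0,0.3],[0,-0.0705,0.089],255],
    [[0,0,0.3],[0,-0.0705,0.089],255],
  ],
)

```text
time_s: 7.6
eef_pos: [0.5528, 0.2257, 0.063]
orientation: [2.865, -1.283, -0.003]
contact_force: [-0.3, 1.0, -2.7]
opening: 0.0239
finger_force: 41.0
```

send_rows(
  steps=[
    [[0,0,0],[0,0,0],255],
    [[0,0,0],[0,0,0],255],
    [[0,0,0],[0,0,0],255],
    [[0,0,0],[0,0,0],255],
    [[0,0,0],[0,0,0],255],
    [[0,0,0],[0,0,0],255],
    [[0,0,0],[0,0,0],255],
    [[0,0,0],[0,0,0],255],
  ],
)

```text
time_s: 8.4
eef_pos: [0.5532, 0.2273, 0.0643]
orientation: [2.868, -1.282, -0.0]
contact_force: [-0.3, -0.6, -3.0]
opening: 0.0233
finger_force: 41.0
```

```bash
cat >> h.py <<'E'
def own():
    """force on tool along tray own x,y,z; position of handle relative to image-estimated seat, own axes, mm; yaw error"""
    s=bot.state();t=np.radians(-3.05);ex=np.array([np.cos(t),np.sin(t),0]);ey=np.array([-np.sin(t),np.cos(t),0])
    f=s["contact_force"];p=s["eef_pos"]-[.5742,.2450,0]
    M=R.from_rotvec(s["orientation"]).as_matrix()
    print("t",s["time_s"],"F own",np.round([f@ex,f@ey,f[2]],2),"M",np.round([s["ft_torque"]@ex,s["ft_torque"]@ey,s["ft_torque"][2]],3),"to seat mm",np.round([p@ex*1e3,p@ey*1e3],2),"z",round(s["eef_pos"][2],4),"yawline",round(np.degrees(np.arctan2(M[1,1],M[0,1]))%180,2),"tilt",np.round(M[:2,2],4),"grip",np.round([s["opening"],s["finger_force"]],4))
E
python3 -c "
from h import *
own()
move([.553,.226,.0615],41.8)"
```

```text
t 8.4 F own [-0.27 -0.65 -2.97] M [-0.04   0.03  -0.029] to seat mm [-20.   -18.83] z 0.0643 yawline 41.84 tilt [-0.0001 -0.    ] grip [2.33000e-02 4.09529e+01]
pos [0.5532 0.2273 0.0643] turn [0.   0.   0.04] shift [0.0008 0.001  0.0028]
```

send_rows(
  steps=[
    [[0,0,0],[0.002,-0.002,0.001],255],
    [[0,0,0],[0.004,-0.004,0.0015],255],
    [[0,0,0],[0.006,-0.006,0.0015],255],
    [[0,0,0],[0.0075,-0.0075,0.0015],255],
    [[0,0,0],[0.0085,-0.0085,0.0015],255],
    [[0,0,0],[0.0085,-0.0085,0.0015],255],
    [[0,0,0],[0.0085,-0.0085,0.0015],255],
    [[0,0,0],[0.0085,-0.0085,0.0015],255],
  ],
)

```text
time_s: 9.2
eef_pos: [0.5652, 0.2266, 0.0628]
orientation: [2.868, -1.282, -0.0]
contact_force: [0.7, -0.8, -2.7]
opening: 0.0235
finger_force: 41.1
```

```bash
python3 -c "
from h import *
own()"
```

```text
t 9.2 F own [ 0.75 -0.72 -2.7 ] M [-0.002 -0.009 -0.009] to seat mm [ -8.05 -18.86] z 0.0628 yawline 41.84 tilt [-0.0001  0.    ] grip [2.35000e-02 4.10624e+01]
```

send_rows(
  steps=[
    [[0,0,0],[0.001,-0.001,0],255],
    [[0,0,0],[0.002,-0.002,0],255],
    [[0,0,0],[0.003,-0.003,0],255],
    [[0,0,0],[0.0035,-0.0035,0],255],
    [[0,0,0],[0.0035,-0.0035,0],255],
    [[0,0,0],[0.0035,-0.0035,0],255],
    [[0,0,0],[0.0035,-0.0035,0],255],
    [[0,0,0],[0.0035,-0.0035,0],255],
  ],
)

```text
time_s: 10.0
eef_pos: [0.5702, 0.2263, 0.0628]
orientation: [-2.868, 1.282, 0.0]
contact_force: [-0.2, 0.2, -2.7]
opening: 0.0237
finger_force: 41.1
```

send_rows(
  steps=[
    [[0,0,0],[0.0003,-0.0003,0],255],
    [[0,0,0],[0.0006,-0.0006,0],255],
    [[0,0,0],[0.0009,-0.0009,0],255],
    [[0,0,0],[0.0011,-0.0011,0],255],
    [[0,0,0],[0.0013,-0.0013,0],255],
    [[0,0,0],[0.0014,-0.0014,0],255],
    [[0,0,0],[0.0014,-0.0014,0],255],
    [[0,0,0],[0.0014,-0.0014,0],255],
  ],
)

```text
time_s: 10.8
eef_pos: [0.5722, 0.2262, 0.0628]
orientation: [-2.868, 1.282, 0.0]
contact_force: [0.6, -0.0, -3.4]
opening: 0.0235
finger_force: 41.1
```

```bash
python3 -c "
from h import *
own()"
```

```text
t 10.8 F own [ 0.61  0.01 -3.39] M [-0.014  0.065 -0.044] to seat mm [ -1.01 -18.89] z 0.0628 yawline 41.83 tilt [-0.  0.] grip [2.3500e-02 4.1063e+01]
```

send_rows(
  steps=[
    [[0,0,0],[0.0002,-0.0002,0],255],
    [[0,0,0],[0.0004,-0.0004,0],255],
    [[0,0,0],[0.0006,-0.0006,0],255],
    [[0,0,0],[0.0008,-0.0008,0],255],
    [[0,0,0],[0.0008,-0.0008,0],255],
    [[0,0,0],[0.0008,-0.0008,0],255],
    [[0,0,0],[0.0008,-0.0008,0],255],
    [[0,0,0],[0.0008,-0.0008,0],255],
  ],
)

```text
time_s: 11.6
eef_pos: [0.573, 0.2261, 0.0628]
orientation: [2.868, -1.282, -0.001]
contact_force: [-1.7, -0.4, -1.2]
opening: 0.0238
finger_force: 41.2
```

```bash
python3 -c "
from h import *
own()"
```

```text
t 11.6 F own [-1.63 -0.5  -1.16] M [-0.057  0.599  0.037] to seat mm [ -0.17 -18.91] z 0.0628 yawline 41.84 tilt [-0.0006 -0.0001] grip [2.38000e-02 4.12185e+01]
```

send_rows(
  steps=[
    [[0,0,0],[-0.0003,0.0003,0],255],
    [[0,0,0],[-0.0013,-0.0007,0],255],
    [[0,0,0],[-0.0023,-0.0017,0],255],
    [[0,0,0],[-0.0033,-0.0027,0],255],
    [[0,0,0],[-0.0043,-0.0037,0],255],
    [[0,0,0],[-0.0053,-0.0047,0],255],
    [[0,0,0],[-0.006,-0.0053,0],255],
    [[0,0,0],[-0.006,-0.0053,0],255],
  ],
)

```text
time_s: 12.4
eef_pos: [0.5733, 0.2346, 0.0628]
orientation: [-2.868, 1.281, -0.0]
contact_force: [-0.9, 0.9, -2.6]
opening: 0.0237
finger_force: 41.0
```

```bash
python3 -c "
from h import *
own();bot.snapshot('wrist');own();bot.snapshot('wrist');own()"
```

```text
t 12.4 F own [-0.92  0.83 -2.56] M [ 0.001  0.3   -0.055] to seat mm [ -0.3  -10.42] z 0.0628 yawline 41.86 tilt [0.0003 0.0004] grip [2.37000e-02 4.09594e+01]
t 12.45 F own [-1.28  0.09 -3.66] M [0.055 0.301 0.017] to seat mm [ -0.33 -10.45] z 0.0628 yawline 41.86 tilt [0.0002 0.0005] grip [2.37000e-02 4.09254e+01]
t 12.5 F own [-0.59  0.59 -3.5 ] M [0.057 0.325 0.078] to seat mm [ -0.28 -10.49] z 0.0629 yawline 41.85 tilt [0.0003 0.0005] grip [2.3800e-02 4.0917e+01]
```

send_rows(
  steps=[
    [[0,0,0],[-0.0005,-0.0005,0],255],
    [[0,0,0],[-0.001,-0.001,0],255],
    [[0,0,0],[-0.0015,-0.0015,0],255],
    [[0,0,0],[-0.002,-0.002,0],255],
    [[0,0,0],[-0.0025,-0.0025,0],255],
    [[0,0,0],[-0.003,-0.003,0],255],
    [[0,0,0],[-0.003,-0.003,0],255],
    [[0,0,0],[-0.003,-0.003,0],255],
  ],
)

```text
time_s: 13.3
eef_pos: [0.5735, 0.2379, 0.0628]
orientation: [2.868, -1.282, 0.0]
contact_force: [0.1, -2.9, -1.5]
opening: 0.0239
finger_force: 41.2
```

```bash
python3 -c "
from h import *
own()"
```

```text
t 13.3 F own [ 0.21 -2.94 -1.53] M [-0.644  0.303  0.122] to seat mm [-0.32 -7.09] z 0.0628 yawline 41.82 tilt [-0.0001 -0.0005] grip [2.39000e-02 4.11644e+01]
```

send_rows(
  steps=[
    [[0,0,0],[-0.0003,-0.0003,0],255],
    [[0,0,0],[-0.0006,-0.0006,0],255],
    [[0,0,0],[-0.0009,-0.0009,0],255],
    [[0,0,0],[-0.0012,-0.0012,0],255],
    [[0,0,0],[-0.0015,-0.0015,0],255],
    [[0,0,0],[-0.0018,-0.0018,0],255],
    [[0,0,0],[-0.0018,-0.0018,0],255],
    [[0,0,0],[-0.0018,-0.0018,0],255],
  ],
)

```text
time_s: 14.1
eef_pos: [0.5737, 0.2411, 0.0628]
orientation: [-2.868, 1.282, 0.0]
contact_force: [-1.4, -2.1, -2.2]
opening: 0.0235
finger_force: 41.2
```

```bash
python3 -c "
from h import *
own()"
```

```text
t 14.1 F own [-1.33 -2.17 -2.24] M [-0.413  0.266  0.154] to seat mm [-0.34 -3.96] z 0.0628 yawline 41.84 tilt [0.0001 0.0002] grip [2.35000e-02 4.11516e+01]
```

send_rows(
  steps=[
    [[0,0,0],[-0.0003,-0.0003,0],255],
    [[0,0,0],[-0.0006,-0.0006,0],255],
    [[0,0,0],[-0.0009,-0.0009,0],255],
    [[0,0,0],[-0.0012,-0.0012,0],255],
    [[0,0,0],[-0.0014,-0.0014,0],255],
    [[0,0,0],[-0.0014,-0.0014,0],255],
    [[0,0,0],[-0.0014,-0.0014,0],255],
    [[0,0,0],[-0.0014,-0.0014,0],255],
  ],
)

```text
time_s: 14.9
eef_pos: [0.5738, 0.243, 0.0628]
orientation: [-2.868, 1.282, 0.0]
contact_force: [-1.0, -1.7, -4.0]
opening: 0.0238
finger_force: 41.1
```

```bash
python3 -c "
from h import *
own()"
```

```text
t 14.9 F own [-0.88 -1.71 -4.02] M [-0.502  0.308  0.102] to seat mm [-0.34 -2.03] z 0.0628 yawline 41.84 tilt [0.0001 0.0001] grip [2.38000e-02 4.11096e+01]
```

send_rows(
  steps=[
    [[0,0,0],[-0.0002,-0.0002,0],255],
    [[0,0,0],[-0.0004,-0.0004,0],255],
    [[0,0,0],[-0.0006,-0.0006,0],255],
    [[0,0,0],[-0.0008,-0.0008,0],255],
    [[0,0,0],[-0.0008,-0.0008,0],255],
    [[0,0,0],[-0.0008,-0.0008,0],255],
    [[0,0,0],[-0.0008,-0.0008,0],255],
    [[0,0,0],[-0.0008,-0.0008,0],255],
  ],
)

```text
time_s: 15.7
eef_pos: [0.5738, 0.2441, 0.0628]
orientation: [-2.868, 1.282, 0.0]
contact_force: [-1.2, -2.8, -3.4]
opening: 0.0234
finger_force: 41.1
```

```bash
python3 -c "
from h import *
own()"
```

```text
t 15.7 F own [-1.07 -2.86 -3.44] M [-0.543  0.4    0.151] to seat mm [-0.39 -0.95] z 0.0628 yawline 41.84 tilt [-0.0001  0.0001] grip [2.34000e-02 4.10835e+01]
```

send_rows(
  steps=[
    [[0,0,0],[-0.0002,-0.0002,0],255],
    [[0,0,0],[-0.0004,-0.0004,0],255],
    [[0,0,0],[-0.0006,-0.0006,0],255],
    [[0,0,0],[-0.0008,-0.0008,0],255],
    [[0,0,0],[-0.0008,-0.0008,0],255],
    [[0,0,0],[-0.0008,-0.0008,0],255],
    [[0,0,0],[-0.0008,-0.0008,0],255],
    [[0,0,0],[-0.0008,-0.0008,0],255],
  ],
)

```text
time_s: 16.5
eef_pos: [0.5739, 0.2452, 0.0628]
orientation: [-2.868, 1.282, 0.0]
contact_force: [-2.0, -1.6, -3.5]
opening: 0.0234
finger_force: 41.1
```

```bash
python3 -c "
from h import *
own()"
```

```text
t 16.5 F own [-1.92 -1.75 -3.5 ] M [-0.489  0.439  0.167] to seat mm [-0.36  0.19] z 0.0628 yawline 41.84 tilt [-0.      0.0001] grip [2.34000e-02 4.10668e+01]
```

send_rows(
  steps=[
    [[0,0,0],[-0.0001,-0.0001,0],255],
    [[0,0,0],[-0.0002,-0.0002,0],255],
    [[0,0,0],[-0.0003,-0.0003,0],255],
    [[0,0,0],[-0.0004,-0.0004,0],255],
    [[0,0,0],[-0.0005,-0.0005,0],255],
    [[0,0,0],[-0.0005,-0.0005,0],255],
    [[0,0,0],[-0.0005,-0.0005,0],255],
    [[0,0,0],[-0.0005,-0.0005,0],255],
  ],
)

```text
time_s: 17.3
eef_pos: [0.5739, 0.2459, 0.0628]
orientation: [-2.868, 1.282, 0.0]
contact_force: [-2.2, -2.4, -2.0]
opening: 0.0233
finger_force: 41.1
```

```bash
python3 -c "
from h import *
own()"
```

```text
t 17.3 F own [-2.1  -2.55 -2.01] M [-0.632  0.444  0.09 ] to seat mm [-0.37  0.9 ] z 0.0628 yawline 41.84 tilt [-0.      0.0001] grip [2.33000e-02 4.10948e+01]
```

send_rows(
  steps=[
    [[0,0,0],[-0.0001,-0.0001,0],255],
    [[0,0,0],[-0.0002,-0.0002,0],255],
    [[0,0,0],[-0.0003,-0.0003,0],255],
    [[0,0,0],[-0.0004,-0.0004,0],255],
    [[0,0,0],[-0.0005,-0.0005,0],255],
    [[0,0,0],[-0.0005,-0.0005,0],255],
    [[0,0,0],[-0.0005,-0.0005,0],255],
    [[0,0,0],[-0.0005,-0.0005,0],255],
  ],
)

```text
time_s: 18.1
eef_pos: [0.5739, 0.2463, 0.0628]
orientation: [2.868, -1.282, -0.0]
contact_force: [-2.0, -3.3, -2.0]
opening: 0.0237
finger_force: 41.3
```

```bash
cat >> h.py <<'E'
def lines(name):
    i=bot.camera_info("wrist");w=bot.snapshot("wrist");cv2.imwrite("pics/%s.png"%name,cv2.resize(w,(800,600),interpolation=cv2.INTER_CUBIC))
    for l in cv2.createLineSegmentDetector(2).detect(cv2.cvtColor(w,cv2.COLOR_BGR2GRAY))[0][:,0]:
        q=px2w("",l.reshape(2,2),.051,i)[:,:2];d=q[1]-q[0];m=q.mean(0)
        if np.hypot(*d)<.04 or not(.45<m[0]<.66 and .12<m[1]<.33):continue
        print((l*800/512).round(0).tolist(),round(float((np.degrees(np.arctan2(d[1],d[0]))+45)%90-45),2),q.round(4).tolist())
E
python3 -c "
from h import *
own();lines('w3');own()"
```

```text
t 18.1 F own [-1.84 -3.43 -2.01] M [-1.132  0.519  0.116] to seat mm [-0.38  1.25] z 0.0628 yawline 41.82 tilt [-0.0002 -0.0003] grip [2.37000e-02 4.12844e+01]
[425.0, 302.0, 445.0, 409.0] -36.99 [[0.5833, 0.2201], [0.5452, 0.2488]]
[351.0, 409.0, 370.0, 301.0] 30.92 [[0.5743, 0.2748], [0.5989, 0.2339]]
[693.0, 297.0, 586.0, 170.0] -3.03 [[0.5091, 0.1514], [0.5745, 0.1479]]
[324.0, 169.0, 235.0, 268.0] -3.11 [[0.6422, 0.2082], [0.6449, 0.2574]]
[285.0, 354.0, 383.0, 256.0] -2.82 [[0.6098, 0.2727], [0.607, 0.2175]]
[456.0, 41.0, 227.0, 292.0] -3.07 [[0.6354, 0.1499], [0.6417, 0.2669]]
[395.0, 202.0, 303.0, 297.0] -2.93 [[0.6166, 0.1999], [0.6192, 0.2495]]
[357.0, 179.0, 479.0, 48.0] -3.09 [[0.6315, 0.203], [0.6285, 0.1461]]
[672.0, 559.0, 530.0, 445.0] 0.88 [[0.4102, 0.236], [0.5065, 0.2375]]
[434.0, 468.0, 436.0, 378.0] 41.97 [[0.5289, 0.2732], [0.558, 0.2409]]
[558.0, 421.0, 700.0, 311.0] -3.09 [[0.5063, 0.2217], [0.5026, 0.1529]]
t 18.15 F own [-1.19 -5.01 -0.39] M [-1.084  0.625  0.09 ] to seat mm [-0.36  1.21] z 0.0628 yawline 41.82 tilt [-0.0002 -0.0004] grip [2.33000e-02 4.12955e+01]
```

View pics/w3.png

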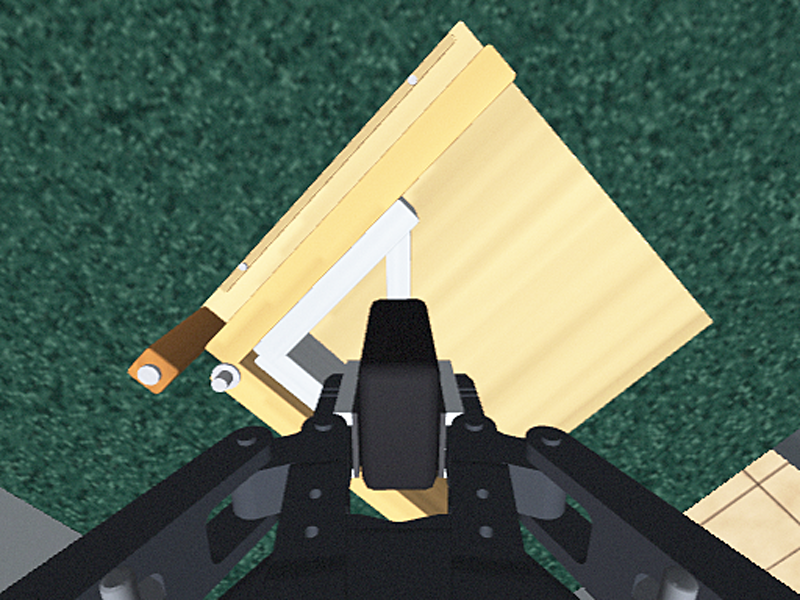

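send_rows(
  steps=[
    [[0,0,0],[0,-0.0002,0],255],
    [[0,0,0],[0,-0.0004,0],255],
    [[0,0,0],[0,-0.0006,0],255],
    [[0,0,0],[0.0001,-0.0008,0],255],
    [[0,0,0],[0.0001,-0.001,0],255],
    [[0,0,0],[0.0001,-0.0011,0],255],
    [[0,0,0],[0.0001,-0.0011,0],255],
    [[0,0,0],[0.0001,-0.0011,0],255],
  ],
)

```text
time_s: 18.95
eef_pos: [0.5741, 0.2464, 0.0628]
orientation: [2.866, -1.282, -0.002]
contact_force: [-4.2, -5.8, 0.5]
opening: 0.0239
finger_force: 41.6
```

```bash
python3 -c "
from h import *
for k in range(4): own();bot.snapshot('wrist')"
```

```text
t 18.95 F own [-3.9  -6.06  0.49] M [-1.433  1.049  0.051] to seat mm [-0.19  1.34] z 0.0628 yawline 41.81 tilt [-0.0016 -0.0013] grip [2.39000e-02 4.15843e+01]
t 19.0 F own [-5.   -5.66  0.49] M [-1.487  1.01   0.013] to seat mm [-0.23  1.36] z 0.0628 yawline 41.81 tilt [-0.0017 -0.0012] grip [2.36000e-02 4.15843e+01]
t 19.05 F own [-4.86 -5.73  2.16] M [-1.494  1.038  0.05 ] to seat mm [-0.22  1.37] z 0.0628 yawline 41.81 tilt [-0.0017 -0.0012] grip [2.35000e-02 4.15849e+01]
t 19.1 F own [-5.05 -6.19  1.18] M [-1.506  1.023  0.008] to seat mm [-0.22  1.38] z 0.0628 yawline 41.81 tilt [-0.0017 -0.0012] grip [2.38000e-02 4.15841e+01]
```

send_rows(
  steps=[
    [[0,0,0],[-0.0001,-0.0001,0],255],
    [[0,0,0],[-0.0002,-0.0002,0],255],
    [[0,0,0],[-0.0003,-0.0003,0],255],
    [[0,0,0],[-0.0003,-0.0003,0],255],
    [[0,0,0],[-0.0003,-0.0003,0],255],
    [[0,0,0],[-0.0003,-0.0003,0],255],
    [[0,0,0],[-0.0003,-0.0003,0],255],
    [[0,0,0],[-0.0003,-0.0003,0],255],
  ],
)

```text
time_s: 19.95
eef_pos: [0.574, 0.2464, 0.0628]
orientation: [2.866, -1.282, -0.002]
contact_force: [-5.5, -6.0, 1.6]
opening: 0.0231
finger_force: 41.7
```

```bash
python3 -c "
from h import *
own()
for c in('top','scene'):
  b=bot.snapshot(c)
  cv2.imwrite('pics/%s4.png'%c,b);i=bot.camera_info(c)
  for l in cv2.createLineSegmentDetector(2).detect(cv2.cvtColor(b,cv2.COLOR_BGR2GRAY))[0][:,0]:
    q=px2w('',l.reshape(2,2),.051,i)[:,:2];d=q[1]-q[0];m=q.mean(0)
    if np.hypot(*d)<.05 or not(.44<m[0]<.66 and .12<m[1]<.34):continue
    print(c,l.round(0).tolist(),round(float((np.degrees(np.arctan2(d[1],d[0]))+45)%90-45),2),q.round(3).tolist())
b=cv2.imread('pics/top4.png');a=cv2.imread('pics/scene4.png')
f=lambda m:cv2.resize(m,(400,400),interpolation=cv2.INTER_CUBIC)
cv2.imwrite('pics/cmp.png',np.hstack([f(b[165:275,180:290]),f(a[150:260,165:275])]))
own()"
```

```text
t 19.95 F own [-5.14 -6.29  1.65] M [-1.708  1.111  0.009] to seat mm [-0.23  1.39] z 0.0628 yawline 41.79 tilt [-0.0019 -0.0017] grip [2.31000e-02 4.17195e+01]
top [279.0, 253.0, 283.0, 187.0] -2.89 [[0.487, 0.142], [0.638, 0.134]]
top [283.0, 186.0, 251.0, 184.0] -2.66 [[0.639, 0.135], [0.642, 0.209]]
top [259.0, 215.0, 278.0, 253.0] 27.24 [[0.572, 0.189], [0.488, 0.145]]
top [250.0, 187.0, 261.0, 213.0] 22.97 [[0.637, 0.21], [0.577, 0.185]]
top [258.0, 213.0, 242.0, 175.0] 22.85 [[0.576, 0.192], [0.664, 0.229]]
top [240.0, 204.0, 259.0, 218.0] -34.42 [[0.597, 0.233], [0.566, 0.188]]
top [199.0, 211.0, 190.0, 183.0] 19.75 [[0.58, 0.326], [0.642, 0.349]]
top [202.0, 204.0, 230.0, 190.0] 26.41 [[0.595, 0.32], [0.628, 0.255]]
top [223.0, 172.0, 194.0, 186.0] 26.43 [[0.669, 0.273], [0.637, 0.338]]
top [287.0, 275.0, 274.0, 252.0] 30.48 [[0.439, 0.125], [0.49, 0.154]]
top [273.0, 251.0, 257.0, 220.0] 28.04 [[0.492, 0.156], [0.56, 0.193]]
scene [226.0, 174.0, 226.0, 162.0] 40.17 [[0.632, 0.299], [0.672, 0.333]]
scene [235.0, 182.0, 236.0, 197.0] 42.38 [[0.624, 0.262], [0.583, 0.224]]
scene [217.0, 198.0, 217.0, 183.0] 44.75 [[0.553, 0.255], [0.593, 0.294]]
scene [215.0, 181.0, 181.0, 204.0] -3.12 [[0.597, 0.302], [0.487, 0.308]]
scene [275.0, 201.0, 236.0, 179.0] -3.16 [[0.628, 0.142], [0.635, 0.268]]
scene [237.0, 184.0, 271.0, 205.0] -4.9 [[0.621, 0.252], [0.611, 0.141]]
scene [270.0, 217.0, 253.0, 206.0] -4.55 [[0.579, 0.12], [0.584, 0.172]]
scene [185.0, 208.0, 215.0, 186.0] -0.93 [[0.484, 0.292], [0.582, 0.29]]
t 20.05 F own [-4.12 -6.74  1.68] M [-1.66   1.073  0.023] to seat mm [-0.22  1.41] z 0.0628 yawline 41.79 tilt [-0.0018 -0.0017] grip [2.320e-02 4.172e+01]
```

View pics/cmp.png

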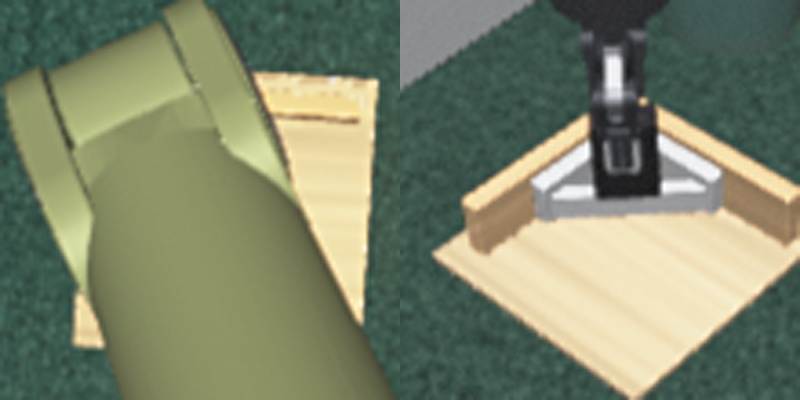

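send_rows(
  steps=[
    [[0,0,0],[0,0,0],255],
    [[0,0,0],[0,0,0],255],
    [[0,0,0],[0,0,0],255],
    [[0,0,0],[0,0,0],255],
    [[0,0,0],[0,0,0],255],
    [[0,0,0],[0,0,0],255],
    [[0,0,0],[0,0,0],255],
    [[0,0,0],[0,0,0],255],
  ],
)

```text
time_s: 20.85
eef_pos: [0.5741, 0.2464, 0.0628]
orientation: [2.866, -1.282, -0.002]
contact_force: [-5.6, -6.0, 1.3]
opening: 0.0236
finger_force: 41.7
```

send_rows(
  steps=[
    [[0,0,0],[0,0.001,0],255],
    [[0,0,0],[0,0.002,0],255],
    [[0,0,0],[0,0.004,0],255],
    [[0,0,0],[0,0.008,0],255],
    [[0,0,0],[0,0.014,0],255],
    [[0,0,0],[0,0.022,0],255],
    [[0,0,0],[0,0.03,0],255],
    [[0,0,0],[0,0.03,0],255],
  ],
)

```text
time_s: 21.65
eef_pos: [0.5514, 0.2264, 0.0629]
orientation: [2.867, -1.283, -0.001]
contact_force: [1.3, -0.0, -2.1]
opening: 0.0236
finger_force: 41.0
```

send_rows(
  steps=[
    [[0,0,0],[0,0,-0.02],255],
    [[0,0,0],[0,0,-0.045],255],
    [[0,0,0],[0,0,-0.07],255],
    [[0,0,0],[0,0,-0.09],255],
    [[0,0,0],[0,0,-0.09],255],
    [[0,0,0],[0,0,-0.09],255],
    [[0,0,0],[0,0,-0.09],255],
    [[0,0,0],[0,0,-0.09],255],
  ],
)

```text
time_s: 22.45
eef_pos: [0.5518, 0.2274, 0.1514]
orientation: [2.867, -1.281, -0.003]
contact_force: [0.1, 0.7, -2.2]
opening: 0.0235
finger_force: 41.2
```

```bash
python3 -c "
from h import *
own();lines('w5')
move([.505,.01,.153],63)"
```

```text
t 22.45 F own [ 0.06  0.71 -2.22] M [ 0.002  0.071 -0.016] to seat mm [-21.43 -18.8 ] z 0.1514 yawline 41.84 tilt [-0.0022 -0.0009] grip [2.35000e-02 4.11788e+01]
[425.0, 302.0, 446.0, 409.0] -36.79 [[0.5371, 0.2194], [0.477, 0.2644]]
[351.0, 409.0, 370.0, 302.0] 31.02 [[0.5229, 0.3052], [0.5614, 0.2411]]
[254.0, 363.0, 312.0, 410.0] -3.02 [[0.5893, 0.3198], [0.5411, 0.3223]]
[389.0, 64.0, 313.0, 151.0] -2.97 [[0.6369, 0.1389], [0.6399, 0.197]]
[443.0, 415.0, 437.0, 466.0] 38.08 [[0.4757, 0.2685], [0.451, 0.3]]
[565.0, 256.0, 479.0, 161.0] -3.04 [[0.4961, 0.1451], [0.5696, 0.1412]]
[483.0, 358.0, 573.0, 280.0] -3.04 [[0.4849, 0.2225], [0.4811, 0.1517]]
[240.0, 294.0, 413.0, 107.0] -3.02 [[0.622, 0.2891], [0.6144, 0.1451]]
[415.0, 112.0, 263.0, 275.0] -3.0 [[0.6121, 0.1465], [0.6186, 0.2702]]
[395.0, 200.0, 263.0, 336.0] -3.06 [[0.5899, 0.1868], [0.596, 0.3012]]
[292.0, 299.0, 395.0, 193.0] -3.15 [[0.5972, 0.2712], [0.5925, 0.1844]]
[387.0, 80.0, 268.0, 213.0] -3.12 [[0.6329, 0.145], [0.638, 0.2396]]
[318.0, 320.0, 382.0, 256.0] -3.1 [[0.5775, 0.2709], [0.5744, 0.2151]]
[360.0, 380.0, 362.0, 442.0] 42.02 [[0.5323, 0.2851], [0.5011, 0.3197]]
[456.0, 366.0, 570.0, 267.0] -3.01 [[0.4936, 0.2376], [0.4889, 0.1478]]
pos [0.5519 0.2274 0.1516] turn [  0.1    0.06 -21.16] shift [ 0.1307  0.18   -0.0012]
```

send_rows(
  steps=[
    [[0,0,-4],[0.0265,0.036,0],255],
    [[0,0,-8],[0.053,0.072,0],255],
    [[0,0,-12],[0.079,0.108,0],255],
    [[0,0,-16],[0.105,0.144,0],255],
    [[0,0,-20],[0.131,0.18,0],255],
    [[0,0,-21],[0.131,0.18,0],255],
    [[0,0,-21],[0.131,0.18,0],255],
    [[0,0,-21],[0.131,0.18,0],255],
  ],
)

```text
time_s: 23.3
eef_pos: [0.506, 0.011, 0.1526]
orientation: [-3.053, 0.737, 0.0]
contact_force: [0.1, 1.3, -2.4]
opening: 0.0233
finger_force: 41.2
```

send_rows(
  steps=[
    [[0,0,0],[0,0,0.03],255],
    [[0,0,0],[0,0,0.06],255],
    [[0,0,0],[0,0,0.08],255],
    [[0,0,0],[0,0,0.09],255],
    [[0,0,0],[0,0,0.092],255],
    [[0,0,0],[0,0,0.092],255],
    [[0,0,0],[0,0,0.092],255],
    [[0,0,0],[0,0,0.092],255],
  ],
)

```text
time_s: 24.1
eef_pos: [0.5065, 0.0101, 0.0617]
orientation: [-3.053, 0.738, -0.003]
contact_force: [0.6, -0.2, -3.6]
opening: 0.0233
finger_force: 41.2
```

```bash
python3 -c "
from h import *
own();print(bot.state()['eef_pos'])"
```

```text
t 24.1 F own [ 0.56 -0.14 -3.57] M [ 0.004 -0.019  0.011] to seat mm [ -55.15 -238.19] z 0.0617 yawline 62.83 tilt [0.0018 0.0001] grip [2.3300e-02 4.1169e+01]
[0.50645097 0.01007935 0.06174161]
```

send_rows(
  steps=[
    [[0,0,0],[0,0,0.001],255],
    [[0,0,0],[0,0,0.002],255],
    [[0,0,0],[0,0,0.003],255],
    [[0,0,0],[0,0,0.004],255],
    [[0,0,0],[0,0,0.005],255],
    [[0,0,0],[0,0,0.006],255],
    [[0,0,0],[0,0,0.006],255],
    [[0,0,0],[0,0,0.006],255],
  ],
)

```text
time_s: 24.9
eef_pos: [0.5057, 0.01, 0.0547]
orientation: [3.054, -0.738, -0.0]
contact_force: [-0.4, -0.0, -3.5]
opening: 0.0235
finger_force: 41.2
```

send_rows(
  steps=[
    [[0,0,0],[0,0,0.0003],255],
    [[0,0,0],[0,0,0.0006],255],
    [[0,0,0],[0,0,0.0009],255],
    [[0,0,0],[0,0,0.0012],255],
    [[0,0,0],[0,0,0.0015],255],
    [[0,0,0],[0,0,0.0015],255],
    [[0,0,0],[0,0,0.0015],255],
    [[0,0,0],[0,0,0.0015],255],
  ],
)

```text
time_s: 25.7
eef_pos: [0.5058, 0.01, 0.0537]
orientation: [-3.054, 0.738, -0.0]
contact_force: [-2.2, 0.5, 5.5]
opening: 0.0233
finger_force: 42.4
```

```bash
python3 -c "
from h import *
own();bot.snapshot('wrist');own()"
```

```text
t 25.7 F own [-2.2   0.42  5.47] M [-0.074  0.514 -0.016] to seat mm [ -55.79 -238.26] z 0.0537 yawline 62.84 tilt [0.0003 0.    ] grip [2.33000e-02 4.23508e+01]
t 25.75 F own [-2.23  0.16  5.2 ] M [-0.036  0.516 -0.019] to seat mm [ -55.82 -238.26] z 0.0537 yawline 62.84 tilt [0.0003 0.0001] grip [2.36000e-02 4.23505e+01]
```

Down on the worktop; open, then lift straight up.

send_rows(
  steps=[
    [[0,0,0],[0,0,0],170],
    [[0,0,0],[0,0,0],140],
    [[0,0,0],[0,0,0],100],
    [[0,0,0],[0,0,0],50],
    [[0,0,0],[0,0,0],0],
    [[0,0,0],[0,0,0],0],
    [[0,0,0],[0,0,0],0],
    [[0,0,0],[0,0,0],0],
  ],
)

```text
time_s: 26.55
eef_pos: [0.5058, 0.01, 0.0533]
orientation: [-3.054, 0.738, -0.0]
contact_force: [0.1, -0.7, 0.4]
opening: 0.0854
finger_force: 0.0
```

send_rows(
  steps=[
    [[0,0,0],[0,0,-0.01],0],
    [[0,0,0],[0,0,-0.03],0],
    [[0,0,0],[0,0,-0.06],0],
    [[0,0,0],[0,0,-0.1],0],
    [[0,0,0],[0,0,-0.13],0],
    [[0,0,0],[0,0,-0.15],0],
    [[0,0,0],[0,0,-0.15],0],
    [[0,0,0],[0,0,-0.15],0],
  ],
)

```text
time_s: 27.35
eef_pos: [0.5057, 0.0099, 0.2039]
orientation: [-3.053, 0.738, -0.002]
contact_force: [-0.2, -0.1, 0.1]
opening: 0.0854
finger_force: 0.0
```

```bash
python3 -c "
from h import *
own();lines('w6')"
```

```text
t 27.35 F own [-0.16 -0.07  0.05] M [-0.014  0.05   0.007] to seat mm [ -55.88 -238.37] z 0.2039 yawline 62.83 tilt [0.0011 0.    ] grip [0.0854 0.    ]
[-1.0, 348.0, 84.0, 455.0] -3.16 [[0.5913, 0.3039], [0.4868, 0.3096]]
[118.0, 445.0, 211.0, 407.0] -3.13 [[0.4819, 0.2787], [0.4771, 0.191]]
[71.0, 228.0, 0.0, 263.0] -3.34 [[0.6374, 0.1958], [0.641, 0.2562]]
[140.0, 191.0, 71.0, 226.0] -2.75 [[0.6357, 0.138], [0.6384, 0.1949]]
[0.0, 298.0, 152.0, 224.0] -3.05 [[0.6209, 0.2748], [0.614, 0.144]]
[234.0, 395.0, 202.0, 441.0] 26.6 [[0.4777, 0.1684], [0.4539, 0.2159]]
[182.0, 216.0, 33.0, 289.0] -3.0 [[0.6091, 0.123], [0.6156, 0.2483]]
[34.0, 291.0, 128.0, 418.0] -3.05 [[0.6142, 0.2492], [0.4984, 0.2553]]
[97.0, 448.0, -1.0, 323.0] -3.11 [[0.4879, 0.2952], [0.6069, 0.2887]]
[223.0, 439.0, 261.0, 379.0] 29.46 [[0.4477, 0.1993], [0.4798, 0.1424]]
[168.0, 185.0, 74.0, 232.0] -3.05 [[0.6299, 0.1189], [0.634, 0.1959]]
[89.0, 221.0, 138.0, 197.0] -2.9 [[0.6352, 0.1817], [0.6332, 0.1416]]
[202.0, 405.0, 118.0, 439.0] -3.18 [[0.4819, 0.1959], [0.4863, 0.2751]]
[120.0, 433.0, 211.0, 395.0] -3.25 [[0.4903, 0.2701], [0.4855, 0.1851]]
```

View pics/w6.png

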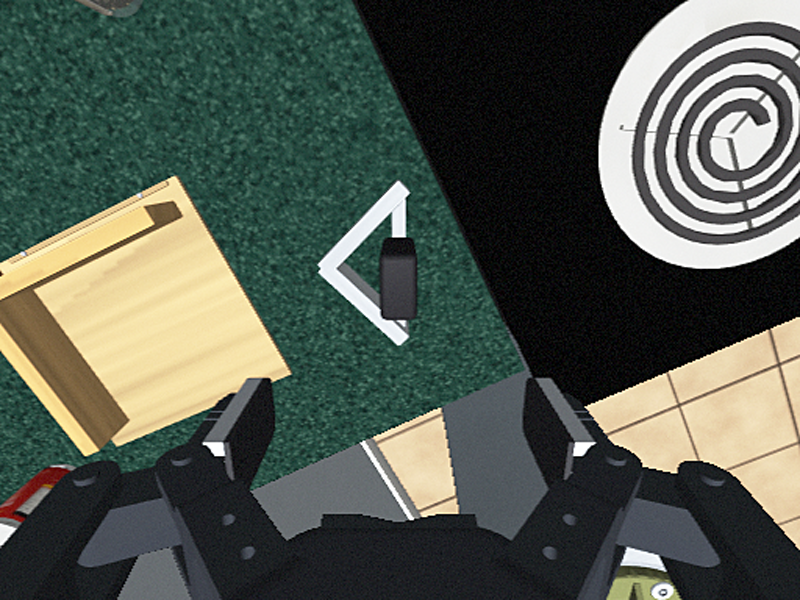

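The square stands upright on the worktop at about pixel (370, 265), clear of the tray. The side board's edges measure -3.1° against -3.05° for the back board, so the corner is square.

```bash
python3 -c "
from station import bot
print(bot.job_done())"
```

```text
the job is handed in; nothing more can be done
None
```

The job is handed in: the square was held flush on both boards for over a second (about 5 N on the back, 6 N on the side), the side board measures within about 0.1° of square to the back board, and the square stands released on the worktop clear of the tray; the tool returned no verdict.

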